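# Seat the price card and hold the spring clip open round its edge

## Robot

A 6-joint arm with a two-finger parallel gripper is mounted at the origin on the work surface. World frame = base frame: x ahead of the robot, y to its left, z up, the work surface at z = 0. Lengths are in m, angles in rad, forces in N, time in s.
With the tool pointing down it reaches from about 0.375 to 0.825 m from the base axis. Payload 5.5 kg.
Tool frame: the origin (TCP) lies at the very end of the fingers, on their centre line; the grasp point (between the pads) lies 19 mm behind it; z points along the fingers, y is the line along which they close (so a half turn about z gives the same grasp; the last joint's range is limited). The gripper opens to 85 mm and grips with 20 to 120 N. Pads are 22 mm wide; open, the fingers measure 114 mm over their backs; the gripper's body (76 mm by 85 mm) begins 54 mm behind the grasp point. The pads swing forward as they close: fully open they stand 13 mm farther back than shut.
Start: joints at [-1.138, 0.314, -0.047, 1.21, 0, 1.571], TCP at [0.252, -0.545, 0.194] pointing down, gripper open.
Joint ranges: [-2.67, 2.67], [-0.69, 1.73], [-1.03, 1.25], [-2.08, 2.16], [-1.42, 1.45], [-3.14, 3.14]. Speed limits (rad/s): [2.39, 2.39, 3.01, 3.14, 3.14, 3.14].

## Interface

Orientations are given as [roll, pitch, yaw] about the fixed x, y, z axes, in that order (R = Rz(yaw) Ry(pitch) Rx(roll)).
In Python, from plant import robot gives the robot as it stands. The module is installed in compiled form; this text tells all that it offers.
- The arm moves only by the tool jog_arm, never from a script. Its arguments are lists of equal length, an entry for each row: "travel": the shift along the tool's x, y, z scaled (see below), a list of three; "angular": the turn, a rotation vector about the tool's x, y, z scaled (see below), a list of three. In form: {"travel": [[x, y, z], ...], "angular": [[wx, wy, wz], ...]}. A call has 1 to 8 rows; each row shifts and turns the commanded pose from where the row before left it, along the tool's axes as they then stand; what a row does not reach is not made up. The controller multiplies each number of a shift by 50 cm and each number of a turn by 180 degrees. A row lasts 1/8 s, in which the tool goes at most 62.5 mm and 10.7 degrees, less where a joint would pass 70% of its speed; a pose out of reach is approached as far as the arm can. A call with a number of a shift or a turn outside -1 to 1 is refused whole. A call with a gripper value outside its range is refused whole. "grip" is the opening, from 0 (shut) to 1 (fully open), set as the call begins (left out, the last holds). The fingers move at their own pace and stop on an object; "grip_force" is the grip in N (left out, the last holds). Time passes only in rows, so rows that do not move let the fingers close. It gives the time, the measured TCP pose, the force, the opening and the grip force at its end, in the units of the state.
- robot.sense(): the state, without advancing time (a new reading comes with each control period).
- robot.read_camera(name): name is "side" or "top" or "wrist"; returns (picture, depth): 384x512x3 uint8, blue, green, red; 384x512 float32, m along the optical axis (not along the pixel's ray), 0 where there is no reading.
- robot.camera_info(name): a dict with "mtx" (3x3 intrinsics, pixels), "R" (3x3) and "t" (3): a world point X has camera coordinates R X + t; the wrist camera has in their place "T_tool_cam" (4x4, takes a point from camera to tool coordinates, whose origin is the TCP and whose axes are the flange's). Camera axes: x right, y down, z forward; pixel columns grow to the right and rows downward; lengths in m; the calibration is good to about 2 mm. A picture is of the moment at which its call begins: read the wrist's pose just before it. camera_info takes no time and is no camera call.
- robot.finish_job(): hands the job in; it is judged then, once.
The state is a dict: "t": time; "joint_pos": joint angles; "joint_vel": joint speeds; "effort": joint torques, N m; "tool_pos": TCP position; "eef_rot": TCP orientation; "contact_force": force on the tool from outside, world axes, zero at the start; "ft_torque": the same for the moment, N m; "grip_width": finger opening in m; "grip_force": force on a finger pad.
Only numpy, scipy, OpenCV 4.12 (cv2) and the standard library are available. Lean on these libraries where they do the work, as an engineer would, in place of code of your own. Each camera call takes 0.05 s, during which the arm holds its last target. There are 200 camera calls.

## Task

On the shop counter, take the price card out of the grey rack and slide it all the way down into the slot of the light wooden stand, upright, and let go of it. Then squeeze the tails of the red spring clip so that its jaws gape, lift it and hold it level around either upright side edge of the card, one jaw on each side with the edge well between them and the clip touching neither card nor stand, and finish while holding it open there so a colleague can slip a voucher in. Leave the other shop goods where they stand.

Things in the scene. Friction and masses are not known exactly. Their poses are not given: they have to be found in the camera images.
- card: White rigid price card with a salmon and a dark block printed on both faces (both faces alike): 8 mm thick (its x), 100 mm wide (its y), 100 mm tall (its z), 60 g. Origin at the centre of its lower edge face. Starts standing upright in the rack's slot, slot direction = card y; its lower edge is 8 mm above the counter.
- card_edge_left (a point): Point on the card's +y upright side edge, mid thickness, 62 mm above its lower edge
- card_edge_right (a point): Point on the card's -y upright side edge, mid thickness, 62 mm above its lower edge
- stand: Light wooden slotted stand, fixed to the counter: 60 mm (x) by 140 mm (y) by 30 mm high, origin at the centre of its underside. Its slot runs along its y: 10 mm wide by 104 mm long, open at the top with a 2 mm chamfer, 22 mm deep (floor 8 mm above the counter). The card fits either way round, and stands 78 mm out of it.
- slot_floor (a point): Centre of the floor of the stand's slot, 8 mm above the counter; axes as the stand's. A seated card has its origin here.
- rack: Grey plastic rack, fixed to the counter: 70 mm (x) by 130 mm (y) by 28 mm high, origin at the centre of its underside; slot along y, 12 mm wide, 106 mm long, 20 mm deep, holding the card at the start
- clip: Red spring clip like a large peg lying flat on the counter, 24 mm high, about 60 g. Origin on its upright steel pivot (15 mm diameter) at the underside; x points to the jaw tips, y across, z up. Closed: tips meet 50 mm ahead of the pivot, two tails splay behind to x = -46 mm, 49 mm apart over their outer faces. Squeezing the tails together in y opens both jaws evenly; they snap shut if released.
- clip_tails (a point): Where to squeeze the tails: midway between them, 34 mm behind the pivot, 12 mm above the underside. Takes about 6 N at first, 11 N fully open (a firm stop): the tails' outer faces are then parallel to x, 24 mm apart, from x = -50 to -6 mm.
- clip_mouth (a point): Midway between the jaws, 28 mm ahead of the pivot, 12 mm above the underside. Fully open, the gape is about 25 mm clear at the tips (48 mm ahead of the pivot) and 16 mm near the pivot.
- clip_left (a joint): Opening angle of each jaw: 0 closed, 0.25 rad fully open; the other jaw moves equally
- cup: Bystander: terracotta mug, 68 mm across, 60 high; origin at the centre of its underside
- bowl: Bystander: pink ceramic bowl, 110 mm across, 42 high; origin at the centre of its underside
- tumbler: Bystander: glass tumbler, 64 mm across, 75 high; origin at the centre of its underside
- tin: Bystander: brass candle tin, 56 mm across, 45 high; origin at the centre of its underside
- dropper_a: Bystander: amber bottle with black cap, 40 mm across, 100 high; origin at the centre of its underside
- dropper_b: Bystander: amber bottle with black cap, 40 mm across, 100 high; origin at the centre of its underside
- planter: Bystander: pale green pot, 90 mm across, 75 high; origin at the centre of its underside
- dish: Bystander: black ceramic dish, 100 mm across, 36 high; origin at the centre of its underside
Things that resemble listed ones, but are neither listed nor needed, are in the scene too. There is more than one size of the card; the one meant has the size given above.

How it is judged:
On the way, in this order (a step that is already met when the one before it is completed fails the run):
1. the card stands fully home in the stand's slot and has been let go (horizontal distance between card and slot_floor below 0.005 m and z of card in the frame of slot_floor between -0.004 and 0.004 m and angle between card's own z axis and vertical below 0.12 rad and angle between the y axis of card and the y axis of stand, either way round below 0.1 rad and contact force between the fingers and card below 0.1 N), for 0.2 s.
2. the clip is lifted off the counter, squeezed open (value of joint clip_left above 0.17 rad and height (world z) of clip above 0.03 m and contact force between the fingers and clip above 2 N), for 0.2 s.
At the end, for the whole second after the job is handed in: Card fully home in the stand (5 mm across, 4 mm deep, 0.1 rad), released. Clip held still by the fingers, open over 0.17 rad, level (0.3 rad), in line with the card (0.4 rad), a side edge 9-41 mm ahead of the pivot and within 10 mm of the jaws' middle, touching neither card nor stand (all of step 1 and all of step 2 and ((x of card_edge_left in the frame of clip between 0.009 and 0.041 m and y of card_edge_left in the frame of clip between -0.01 and 0.01 m and z of card_edge_left in the frame of clip between -0.018 and 0.042 m) or (x of card_edge_right in the frame of clip between 0.009 and 0.041 m and y of card_edge_right in the frame of clip between -0.01 and 0.01 m and z of card_edge_right in the frame of clip between -0.018 and 0.042 m)) and angle between clip's own z axis and vertical below 0.3 rad and angle between the x axis of clip and the y axis of card, either way round below 0.4 rad and contact force between clip and card below 0.3 N and contact force between clip and stand below 0.3 N and linear speed of clip below 0.03 m/s); the arm keeps its last pose, push and grip.
It fails at once if one of the other shop goods is moved by more than 30 mm (distance of any of cup, bowl, tumbler, tin, dropper_a, dropper_b, planter, dish from where it was at the start of the episode above 0.03 m).
It also fails if it takes over 56 s, if anything falls off the work surface, if the arm or the gripper's body presses on something with over 40 N, if the wrist force passes 120 N, or if a joint passes its speed limit or range.

## Working session

There is one attempt and no reset: what is moved stays moved. The work goes in short steps, Python scripts to look and compute and a tool call to move; the robot and the scene stay as the last step left them, time stands still between calls to the robot, and variables do not carry over. Pictures are saved under pics/ and viewed, at most 10 in all, crops included, and the job is handed in when it is done.

Besides the shell and the picture viewer there is one more tool, called by a JSON object that holds its "api" and its "payload". jog_arm: Moves the arm, as the interface text tells. Shifts and turns lie within -1 to 1; 1 stands for 50 cm of shift or 180 degrees of turn. Its arguments: {"type":"object","properties":{"travel":{"type":"array","items":{"type":"array","items":{"type":"number","minimum":-1,"maximum":1}}},"angular":{"type":"array","items":{"type":"array","items":{"type":"number","minimum":-1,"maximum":1}}},"grip":{"type":"number"},"grip_force":{"type":"number"}},"required":["travel","angular"]}

```bash
mkdir -p pics; cat > h.py <<'E'
import numpy as np,cv2
from plant import robot
from scipy.spatial.transform import Rotation as Ro
def unproj(name,dep,info,T=None):
    v,u=np.indices(dep.shape);K=info["mtx"]
    P=np.stack([(u-K[0][2])/K[0][0]*dep,(v-K[1][2])/K[1][1]*dep,dep],-1)
    if T is None: return (P-np.array(info["t"]))@np.array(info["R"])
    return P@T[:3,:3].T+T[:3,3]
def look(name):
    s=robot.sense();i=robot.camera_info(name);im,d=robot.read_camera(name);T=None
    if name=="wrist":
        T=np.eye(4);T[:3,:3]=Ro.from_euler('xyz',s["eef_rot"]).as_matrix();T[:3,3]=s["tool_pos"];T=T@np.array(i["T_tool_cam"])
    return im,d,unproj(name,d,i,T)
E
python3 - <<'E'
from h import *
s=robot.sense();print(s)
for n in("top","side"):
    i=robot.camera_info(n);print(n,i)
    im,d,P=look(n);cv2.imwrite(f"pics/{n}0.png",im);np.savez(f"{n}0.npz",im=im,d=d,P=P)
print(robot.camera_info("wrist"))
E
```

```text
{'t': 0.0, 'joint_pos': array([-1.13801128e+00,  3.14234754e-01, -4.81130329e-02,  1.21022208e+00,
       -4.42487985e-05,  1.57079151e+00]), 'joint_vel': array([ 0.00034697,  0.00050906, -0.00034121, -0.00176657, -0.00062093,
        0.00068884]), 'effort': array([ 1.49903964e-03, -5.39596260e+01,  3.39744222e+01,  1.92427385e-02,
       -1.14915592e-04,  8.86537862e-06]), 'tool_pos': array([ 0.2513422 , -0.54407412,  0.19271453]), 'eef_rot': array([-3.13981912e+00,  4.42401893e-05,  4.32789940e-01]), 'contact_force': array([-0.78962596, -0.47744212, -0.6262393 ]), 'ft_torque': array([ 0.02646908, -0.01714838, -0.01616821]), 'grip_force': 0.0, 'grip_width': 0.0854796316337956}
top {'mtx': array([[429.99197709,   0.        , 256.8350562 ],
       [  0.        , 429.99197709, 191.40095982],
       [  0.        ,   0.        ,   1.        ]]), 'R': array([[ 0.02676764, -0.99945391,  0.01937435],
       [-0.99517334, -0.02847346, -0.09391106],
       [ 0.09441143, -0.01676706, -0.99539206]]), 't': array([-0.02630602,  0.56700319,  1.23292043])}
side {'mtx': array([[388.53412659,   0.        , 256.48139466],
       [  0.        , 388.53412659, 189.12632011],
       [  0.        ,   0.        ,   1.        ]]), 'R': array([[ 0.96302611, -0.26940154,  0.00187661],
       [-0.19937685, -0.71735992, -0.66756544],
       [ 0.18118936,  0.6425088 , -0.74454877]]), 't': array([-0.53707447,  0.16269353,  1.05588082])}
{'mtx': array([[333.81610499,   0.        , 261.27763731],
       [  0.        , 333.81610499, 193.01795841],
       [  0.        ,   0.        ,   1.        ]]), 'T_tool_cam': array([[ 1.70129975e-03, -9.53407781e-01, -3.01679813e-01,
         7.75412121e-02],
       [ 9.99998462e-01,  1.49371223e-03,  9.18789585e-04,
        -3.23821118e-04],
       [-4.25358314e-04, -3.01680912e-01,  9.53408856e-01,
        -1.79823658e-01],
       [ 0.00000000e+00,  0.00000000e+00,  0.00000000e+00,
         1.00000000e+00]])}
```

View pics/top0.png

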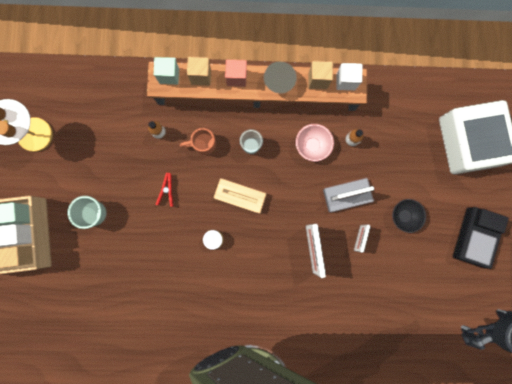

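View pics/side0.png

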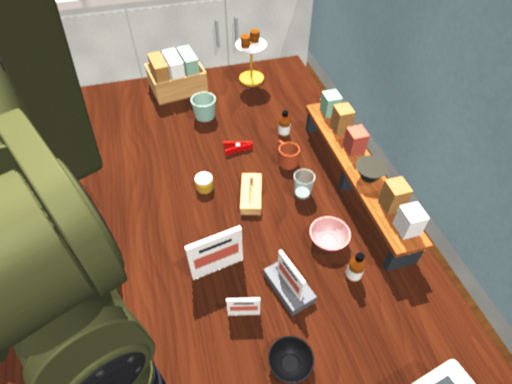

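Top view: rack with card at about (349,195), stand (240,196), clip (166,189) with tails toward the robot (down in the picture). The large decoy card is at (316,250) and the small one at (362,238). The side view agrees.

```bash
cat > m.py <<'E'
from h import *
def rect(P,m,lab):
    p=P[m]; (c,sz,a)=cv2.minAreaRect(p[:,:2].astype(np.float32)); b=cv2.boxPoints((c,sz,a)); e=[b[1]-b[0],b[2]-b[1]]; L=max(e,key=np.linalg.norm)
    print(lab,m.sum(),np.round(c,4),np.round(sz,4),"long-axis yaw",round(np.degrees(np.arctan2(L[1],L[0]))%180,2),"z",np.round(np.percentile(p[:,2],[5,50,95]),4))
def run(n,im,P):
    hsv=cv2.cvtColor(im,cv2.COLOR_BGR2HSV);X,Y,Z=P[...,0],P[...,1],P[...,2]
    def box(cx,cy,r): return (abs(X-cx)<r)&(abs(Y-cy)<r)
    return hsv,X,Y,Z,box
E
python3 - <<'E'
from m import *
for n in("top","side"):
    f=np.load(n+"0.npz");im,P=f["im"],f["P"]
    if n=="top":
        for u,v in((240,196),(349,195),(166,189),(168,176),(158,203),(172,205),(380,189),(340,195)):print(u,v,np.round(P[v,u],3),im[v,u])
        S,Rk,C=P[196,240],P[195,349],P[189,166]
    hsv,X,Y,Z,box=run(n,im,P)
    H,Sa,V=hsv[...,0],hsv[...,1],hsv[...,2]
    rect(P,box(S[0],S[1],.09)&(Z>.025)&(Z<.036),n+" stand")
    rect(P,box(Rk[0],Rk[1],.09)&(Z>.022)&(Z<.034)&(Sa<110),n+" rack")
    rect(P,box(Rk[0],Rk[1],.09)&(Z>.1)&(Z<.12),n+" cardtop")
    rect(P,box(Rk[0],Rk[1],.09)&(Z>.045)&(Z<.12),n+" card")
    m=box(C[0],C[1],.07)&(Sa>180)&((H<6)|(H>174))&(V>110)&(Z>.015)
    rect(P,m,n+" clip")
    m2=box(C[0],C[1],.07)&(Sa<80)&(V>120);print("white",m2.sum(),np.median(P[m2],0))
    k=cv2.resize(im[150:230,130:400] if n=="top" else im[130:320,200:330],None,fx=2.9,fy=2.9,interpolation=cv2.INTER_CUBIC)
    cv2.imwrite(f"pics/{n}c.png",k)
E
```

```text
240 196 [0.554 0.039 0.015] [169 224 247]
349 195 [ 0.557 -0.262  0.111] [229 232 232]
166 189 [0.567 0.256 0.022] [246 244 241]
168 176 [0.605 0.251 0.027] [ 62  66 232]
158 203 [0.526 0.279 0.012] [ 44  46 167]
172 205 [0.522 0.238 0.012] [ 43  47 163]
380 189 [ 0.588 -0.381  0.002] [ 60  83 133]
340 195 [ 0.556 -0.237  0.112] [253 254 254]
top stand 815 [0.5545 0.041 ] [0.14   0.0605] long-axis yaw 73.58 z [0.0277 0.0316 0.0351]
top rack 863 [ 0.5336 -0.2865] [0.1358 0.1322] long-axis yaw 15.3 z [0.0255 0.0298 0.0331]
top cardtop 106 [ 0.5654 -0.2789] [0.0079 0.0999] long-axis yaw 105.09 z [0.1063 0.1103 0.1142]
top card 158 [ 0.5256 -0.2771] [0.0967 0.1128] long-axis yaw 178.89 z [0.0559 0.1083 0.1138]
top clip 106 [0.5689 0.2556] [0.0451 0.0921] long-axis yaw 173.75 z [0.016  0.0246 0.0297]
white 28 [0.56437313 0.25784851 0.02384031]
side stand 623 [0.5514 0.0416] [0.1424 0.0596] long-axis yaw 72.79 z [0.0265 0.0293 0.0321]
side rack 863 [ 0.5305 -0.2864] [0.1403 0.1306] long-axis yaw 14.83 z [0.024  0.0271 0.03  ]
side cardtop 172 [ 0.5635 -0.2781] [0.0095 0.1011] long-axis yaw 105.23 z [0.1015 0.1067 0.1094]
side card 553 [ 0.5154 -0.2913] [0.1093 0.1012] long-axis yaw 15.23 z [0.05   0.085  0.1085]
side clip 137 [0.5616 0.2514] [0.0478 0.0983] long-axis yaw 166.02 z [0.0159 0.0212 0.0258]
white 15 [0.56400422 0.26112867 0.02287227]
```

View pics/topc.png

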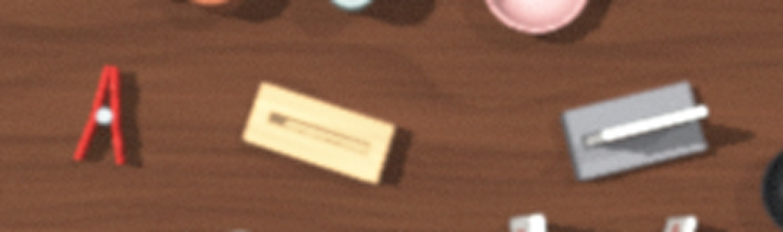

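```bash
cat > plan.py <<'E'
from h import *
import sys
def plan(xyz,yawdeg,n):
    s=robot.sense();R0=Ro.from_euler('xyz',s["eef_rot"]);R1=Ro.from_euler('xyz',[np.pi,0,np.radians(yawdeg)])
    w=(R0.inv()*R1).as_rotvec()/n
    M=sum(Ro.from_rotvec(w*k).as_matrix() for k in range(n))
    d=np.linalg.solve(M,R0.inv().apply(np.array(xyz)-s["tool_pos"]))
    print("t",round(s["t"],2),"rows",n,"travel",np.round(d/.5,4),"ang",np.round(w/np.pi,4),"pos",np.round(s["tool_pos"],4),"rpy",np.round(np.degrees(s["eef_rot"]),2),"F",np.round(s["contact_force"],1),"g",round(s["grip_width"],4),round(s["grip_force"],1))
if __name__=="__main__":
    a=list(map(float,sys.argv[1:]));plan(a[:3],a[3],int(a[4]))
E
python3 plan.py .564 -.2785 .23 105.1 16; python3 plan.py .564 -.2785 .23 105.1 10
```

```text
t 0.1 rows 16 travel [ 0.0516  0.0209 -0.0047] ang [-0.     -0.     -0.0279] pos [ 0.2514 -0.5442  0.1928] rpy [-179.91   -0.     24.8 ] F [ 0.3 -0.1 -0.1] g 0.0857 0.0
t 0.1 rows 10 travel [ 0.0834  0.0313 -0.0074] ang [-0.     -0.     -0.0446] pos [ 0.2514 -0.5442  0.1928] rpy [-179.91   -0.     24.8 ] F [ 0.3 -0.1 -0.1] g 0.0857 0.0
```

{"api": "jog_arm", "payload": {"travel": [[0.052,0.021,-0.005],[0.052,0.021,-0.005],[0.052,0.021,-0.005],[0.052,0.021,-0.005],[0.052,0.021,-0.005],[0.052,0.021,-0.005],[0.052,0.021,-0.005],[0.052,0.021,-0.005]], "angular": [[0,0,-0.028],[0,0,-0.028],[0,0,-0.028],[0,0,-0.028],[0,0,-0.028],[0,0,-0.028],[0,0,-0.028],[0,0,-0.028]], "grip": 1}}

```text
t: 1.1
tool_pos: [0.4581, -0.4672, 0.213]
eef_rot: [-3.141, -0.0, 1.139]
contact_force: [-0.6, -0.0, -0.1]
grip_width: 0.0852
grip_force: 0.0
```

{"api": "jog_arm", "payload": {"travel": [[0.052,0.021,-0.005],[0.052,0.021,-0.005],[0.052,0.021,-0.005],[0.052,0.021,-0.005],[0.052,0.021,-0.005],[0.052,0.021,-0.005],[0.052,0.021,-0.005],[0.052,0.021,-0.005]], "angular": [[0,0,-0.028],[0,0,-0.028],[0,0,-0.028],[0,0,-0.028],[0,0,-0.028],[0,0,-0.028],[0,0,-0.028],[0,0,-0.028]]}}

```text
t: 2.1
tool_pos: [0.5649, -0.275, 0.233]
eef_rot: [-3.141, -0.001, 1.843]
contact_force: [0.2, -0.3, 0.3]
grip_width: 0.0855
grip_force: 0.0
```

```bash
python3 - <<'E'
from m import *
im,d,P=look("wrist");cv2.imwrite("pics/w1.png",im);np.savez("w1.npz",im=im,d=d,P=P)
hsv,X,Y,Z,box=run("w",im,P)
rect(P,box(.564,-.2785,.07)&(Z>.1)&(Z<.118),"cardtop")
rect(P,box(.564,-.2785,.07)&(Z>.098)&(Z<.118),"cardtop2")
E
python3 plan.py .564 -.2785 .15 105.1 3
```

```text
cardtop 832 [ 0.5655 -0.277 ] [0.0073 0.0992] long-axis yaw 105.51 z [0.1064 0.1077 0.1087]
cardtop2 832 [ 0.5655 -0.277 ] [0.0073 0.0992] long-axis yaw 105.51 z [0.1064 0.1077 0.1087]
t 2.15 rows 3 travel [-0.0041 -0.0024  0.0557] ang [ 0.0001 -0.0003  0.0015] pos [ 0.5657 -0.2717  0.2336] rpy [ 1.7996e+02 -1.5000e-01  1.0591e+02] F [0.3 1.1 1. ] g 0.0855 0.0
```

View pics/w1.png

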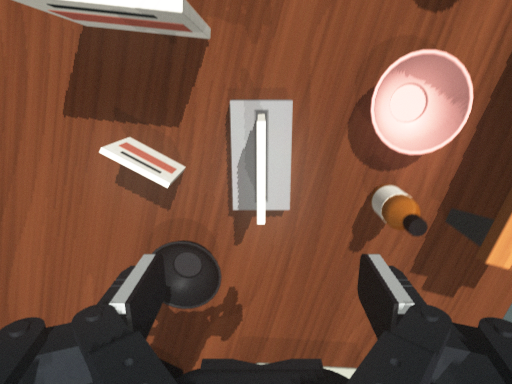

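The wrist view shows the card edge-on at (261,170), centred between the fingers. Nothing sits under either finger.

```bash
python3 plan.py .5655 -.2775 .13 105.4 4
```

```text
t 2.15 rows 4 travel [-0.0028 -0.0009  0.0518] ang [ 0.0001 -0.0002  0.0007] pos [ 0.5657 -0.2717  0.2336] rpy [ 1.7996e+02 -1.5000e-01  1.0591e+02] F [0.3 1.1 1. ] g 0.0855 0.0
```

{"api": "jog_arm", "payload": {"travel": [[-0.0028,-0.001,0.052],[-0.0028,-0.001,0.052],[-0.0028,-0.001,0.052],[-0.0028,-0.001,0.052],[0,0,0],[0,0,0]], "angular": [[0,0,0.001],[0,0,0.001],[0,0,0.001],[0,0,0],[0,0,0],[0,0,0]]}}

```text
t: 2.9
tool_pos: [0.5648, -0.2822, 0.1304]
eef_rot: [3.141, 0.0, 1.831]
contact_force: [-0.4, 0.2, 0.2]
grip_width: 0.0856
grip_force: 0.0
```

```bash
python3 - <<'E'
from m import *
im,d,P=look("wrist");hsv,X,Y,Z,box=run("w",im,P)
rect(P,box(.565,-.2775,.07)&(Z>.1)&(Z<.118),"cardtop")
E
python3 plan.py .5655 -.2775 .061 105.4 3
```

```text
cardtop 1865 [ 0.565  -0.2775] [0.0079 0.1003] long-axis yaw 105.4 z [0.1066 0.1076 0.1087]
t 2.95 rows 3 travel [0.0031 0.001  0.0466] ang [ 0.0001  0.0001 -0.0009] pos [ 0.5652 -0.2824  0.1308] rpy [1.7993e+02 6.0000e-02 1.0489e+02] F [-1.1  0.4  0.8] g 0.0856 0.0
```

{"api": "jog_arm", "payload": {"travel": [[0.003,0.001,0.046],[0.003,0.001,0.046],[0.003,0.001,0.046],[0,0,0],[0,0,0]], "angular": [[0,0,-0.001],[0,0,-0.001],[0,0,-0.001],[0,0,0],[0,0,0]]}}

```text
t: 3.58
tool_pos: [0.5658, -0.2779, 0.0622]
eef_rot: [3.14, 0.001, 1.84]
contact_force: [0.1, 0.0, 1.0]
grip_width: 0.0854
grip_force: 0.0
```

```bash
python3 plan.py .565 -.2775 .061 105.4 1
```

```text
t 3.58 rows 1 travel [ 0.0011 -0.0014  0.0025] ang [0.0005 0.0005 0.0002] pos [ 0.5658 -0.2779  0.0622] rpy [1.7991e+02 8.0000e-02 1.0543e+02] F [0.1 0.  1. ] g 0.0854 0.0
```

{"api": "jog_arm", "payload": {"travel": [[0.001,-0.0015,0],[0,0,0],[0,0,0],[0,0,0],[0,0,0],[0,0,0],[0,0,0],[0,0,0]], "angular": [[0,0,0],[0,0,0],[0,0,0],[0,0,0],[0,0,0],[0,0,0],[0,0,0],[0,0,0]], "grip": 0, "grip_force": 60}}

```text
t: 4.58
tool_pos: [0.5642, -0.2772, 0.0609]
eef_rot: [3.141, 0.0, 1.84]
contact_force: [0.2, -0.2, 3.8]
grip_width: 0.0058
grip_force: 62.3
```

```bash
python3 plan.py .565 -.2775 .15 105.4 3
```

```text
t 4.58 rows 3 travel [-0.0004  0.0005 -0.0594] ang [0.0001 0.     0.0001] pos [ 0.5642 -0.2772  0.0609] rpy [1.7997e+02 3.0000e-02 1.0544e+02] F [ 0.2 -0.2  3.8] g 0.0058 62.3
```

{"api": "jog_arm", "payload": {"travel": [[0,0,-0.04],[0,0,-0.06],[0,0,-0.06],[0,0,-0.04],[0,0,0],[0,0,0]], "angular": [[0,0,0],[0,0,0],[0,0,0],[0,0,0],[0,0,0],[0,0,0]]}}

```text
t: 5.32
tool_pos: [0.5631, -0.2767, 0.1592]
eef_rot: [-3.14, -0.001, 1.84]
contact_force: [-0.0, 0.3, -1.6]
grip_width: 0.0058
grip_force: 61.9
```

```bash
python3 plan.py .553 .041 .16 73.2 15
```

```text
t 5.33 rows 15 travel [ 0.0429 -0.0011 -0.0001] ang [-0.     -0.      0.0119] pos [ 0.5631 -0.2767  0.1592] rpy [-1.7992e+02 -7.0000e-02  1.0544e+02] F [-0.   0.3 -1.6] g 0.0058 61.9
```

{"api": "jog_arm", "payload": {"travel": [[0.043,-0.001,0],[0.043,-0.001,0],[0.043,-0.001,0],[0.043,-0.001,0],[0.043,-0.001,0],[0.043,-0.001,0],[0.043,-0.001,0]], "angular": [[0,0,0.012],[0,0,0.012],[0,0,0.012],[0,0,0.012],[0,0,0.012],[0,0,0.012],[0,0,0.012]]}}

```text
t: 6.2
tool_pos: [0.5358, -0.1283, 0.1589]
eef_rot: [-3.139, -0.001, 1.575]
contact_force: [-0.5, 1.4, -1.7]
grip_width: 0.0057
grip_force: 61.9
```

{"api": "jog_arm", "payload": {"travel": [[0.043,-0.001,0],[0.043,-0.001,0],[0.043,-0.001,0],[0,0,0],[0,0,0],[0,0,0]], "angular": [[0,0,0.02],[0,0,0.02],[0,0,0.02],[0,0,0.02],[0,0,0.015],[0,0,0]]}}

```text
t: 6.95
tool_pos: [0.5383, -0.0647, 0.1592]
eef_rot: [-3.139, 0.0, 1.279]
contact_force: [-0.1, -0.1, 0.8]
grip_width: 0.0056
grip_force: 61.9
```

```bash
cat > st.py <<'E'
from m import *
import sys
im,d,P=look("wrist");cv2.imwrite("pics/%s.png"%sys.argv[1],im);hsv,X,Y,Z,box=run("w",im,P)
np.savez(sys.argv[1]+".npz",im=im,P=P)
H,S,V=hsv[...,0],hsv[...,1],hsv[...,2]
m=box(.553,.041,.085)&(Z>.025)&(Z<.035)&(H>14)&(H<32); rect(P,m,"stand top")
sl=box(.553,.041,.07)&(Z<.024)&(Z>.005)&(H>8)
# slot interior: points below the top, inside the footprint
c=np.array([.553,.041]);a=np.radians(73.2);q=(P[...,:2]-c);l=q@[np.cos(a),np.sin(a)];w=q@[-np.sin(a),np.cos(a)]
rect(P,sl&(abs(l)<.058)&(abs(w)<.02),"slot")
E
python3 st.py w2; python3 plan.py .553 .041 .16 73.2 7
```

```text
stand top 7916 [0.5489 0.0275] [0.1101 0.0601] long-axis yaw 73.6 z [0.0282 0.0296 0.0309]
slot 1272 [0.5517 0.0385] [0.0969 0.0096] long-axis yaw 73.78 z [0.0064 0.0078 0.017 ]
t 7.0 rows 7 travel [ 0.0301 -0.0047 -0.0002] ang [-0.0001  0.      0.0001] pos [ 0.5384 -0.0648  0.1594] rpy [-1.7988e+02  2.0000e-02  7.3270e+01] F [-0.2 -0.3 -0.9] g 0.006 61.9
```

View pics/w2.png

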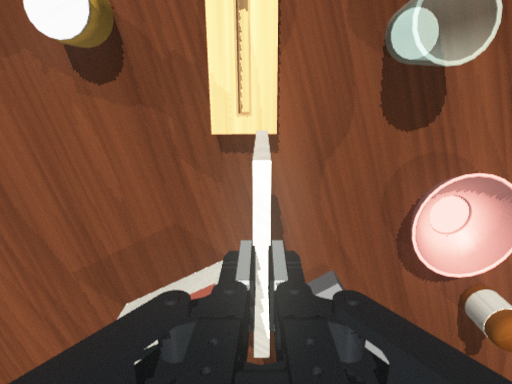

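The stand's near end is at row 133 and its slot runs up the picture at column 243. The card is held straight at column 262.

```bash
cat > fit.py <<'E'
from m import *
import sys
f=np.load(sys.argv[1]+".npz");im,P=f["im"],f["P"];hsv,X,Y,Z,box=run("w",im,P);H=hsv[...,0]
s=robot.sense();t=s["tool_pos"];a=np.radians(73.6);u=np.array([np.cos(a),np.sin(a)]);n=np.array([-u[1],u[0]])
c=np.array([.553,.041]);q=P[...,:2]-c;l=q@u;w=q@n
top=(abs(l)<.09)&(abs(w)<.045)&(Z>.025)&(Z<.035)&(H>14)&(H<32)
slot=(abs(l)<.06)&(abs(w)<.016)&(Z<.02)&(Z>.005)
for nm,m,ww in(("top",top,.06),("slot",slot,.01)):
    L=l[m];W=w[m];b=np.arange(max(L.min(),-.045),L.max(),.004);mid=[]
    for x in b:
        k=(L>=x)&(L<x+.004)
        if k.sum()>8:mid.append((x+.002,(np.percentile(W[k],2)+np.percentile(W[k],98))/2,np.ptp(np.percentile(W[k],[2,98]))))
    mid=np.array(mid);p=np.polyfit(mid[:,0],mid[:,1],1)
    print(nm,"min l %.4f max l %.4f"%(np.percentile(L,.5),np.percentile(L,99.5)),"lateral %.4f"%p[1],"yaw %.2f"%(73.6+np.degrees(p[0])),"width",np.round(np.median(mid[:,2]),4))
m=(abs(P[...,:2]-t[:2]).max(-1)<.09)&(abs((P[...,:2]-t[:2])@n)<.008)&(Z>t[2]+.03)&(Z<t[2]+.055)&(hsv[...,1]<40)
if m.sum()>20: rect(P,m,"card")
print("tcp",t)
E
python3 fit.py w2
```

```text
top min l -0.0681 max l 0.0404 lateral 0.0001 yaw 73.49 width 0.0576
slot min l -0.0510 max l 0.0452 lateral 0.0007 yaw 73.47 width 0.0088
card 3585 [ 0.5392 -0.0651] [0.0999 0.0158] long-axis yaw 77.48 z [0.2042 0.2059 0.208 ]
tcp [ 0.53842772 -0.06480633  0.15939966]
```

```bash
cat > cardfit.py <<'E'
from m import *
import sys
f=np.load(sys.argv[1]+".npz");im,P=f["im"],f["P"];hsv=cv2.cvtColor(im,cv2.COLOR_BGR2HSV)
s=robot.sense();t=s["tool_pos"];Z=P[...,2];a=s["eef_rot"][2];u=np.array([np.cos(a),np.sin(a)]);n=np.array([-u[1],u[0]])
q=P[...,:2]-t[:2];l=q@u;w=q@n
m=(abs(l)<.06)&(abs(w)<.012)&(abs(Z-(t[2]+.047))<.005)&(hsv[...,1]<40)&(hsv[...,2]>200)
for x in np.arange(-.05,.05,.01):
    k=m&(l>=x)&(l<x+.01)
    if k.sum()>5:print("%.3f"%x,k.sum(),np.round(np.percentile(w[k],[3,97]),4),np.round(np.mean(np.percentile(w[k],[3,97])),4))
print("l",np.round(np.percentile(l[m],[.5,99.5]),4))
E
python3 cardfit.py w2;python3 plan.py .5527 .0416 .13 73.5 6
```

```text
-0.050 230 [-0.0034  0.0035] 0.0
-0.040 252 [-0.0038  0.0032] -0.0003
-0.030 255 [-0.0033  0.0029] -0.0002
-0.020 221 [-0.0032  0.0024] -0.0004
-0.010 211 [-0.0027  0.0023] -0.0002
0.000 218 [-0.0026  0.0023] -0.0002
0.010 361 [-0.0038  0.0036] -0.0001
0.020 391 [-0.0037  0.0035] -0.0001
0.030 409 [-0.0036  0.0035] -0.0001
0.040 450 [-0.0036  0.0034] -0.0001
l [-0.0489  0.0495]
t 7.0 rows 6 travel [ 0.0353 -0.0056  0.0098] ang [-0.0001  0.     -0.0002] pos [ 0.5384 -0.0648  0.1594] rpy [-1.7988e+02  2.0000e-02  7.3270e+01] F [-0.2 -0.3 -0.9] g 0.006 61.9
```

Card is centred on the TCP and aligned with it.

{"api": "jog_arm", "payload": {"travel": [[0.035,-0.0055,0.01],[0.035,-0.0055,0.01],[0.035,-0.0055,0.01],[0.035,-0.0055,0.01],[0.035,-0.0055,0.01],[0.035,-0.0055,0.01],[0,0,0],[0,0,0]], "angular": [[0,0,0],[0,0,0],[0,0,0],[0,0,0],[0,0,0],[0,0,0],[0,0,-0.001],[0,0,0]]}}

```text
t: 8.0
tool_pos: [0.5538, 0.0402, 0.1307]
eef_rot: [3.141, 0.0, 1.281]
contact_force: [1.1, 1.0, -0.6]
grip_width: 0.0058
grip_force: 61.9
```

```bash
python3 st.py w3; python3 fit.py w3; python3 cardfit.py w3|tail -5; python3 plan.py .5527 .0416 .085 73.5 2
```

```text
stand top 8186 [0.5535 0.0424] [0.1392 0.06  ] long-axis yaw 73.55 z [0.0284 0.0296 0.0307]
slot 172 [0.565 0.082] [0.0187 0.0096] long-axis yaw 73.64 z [0.0065 0.0078 0.0211]
top min l -0.0662 max l 0.0711 lateral -0.0001 yaw 73.27 width 0.0576
slot min l 0.0338 max l 0.0514 lateral -0.0014 yaw 75.29 width 0.0093
card 3541 [0.5531 0.0402] [0.0999 0.0159] long-axis yaw 69.65 z [0.1757 0.1773 0.1788]
tcp [0.553865   0.03998734 0.13076927]
0.010 362 [-0.0038  0.0037] -0.0
0.020 395 [-0.0037  0.0036] -0.0
0.030 397 [-0.0036  0.0035] -0.0
0.040 475 [-0.0035  0.0039] 0.0002
l [-0.0486  0.0497]
t 8.05 rows 2 travel [ 0.0012 -0.0016  0.0458] ang [ 0.      0.     -0.0003] pos [0.5539 0.04   0.1308] rpy [1.7998e+02 2.0000e-02 7.3380e+01] F [-0.6 -0.9 -0.1] g 0.0058 61.9
```

View pics/w3.png

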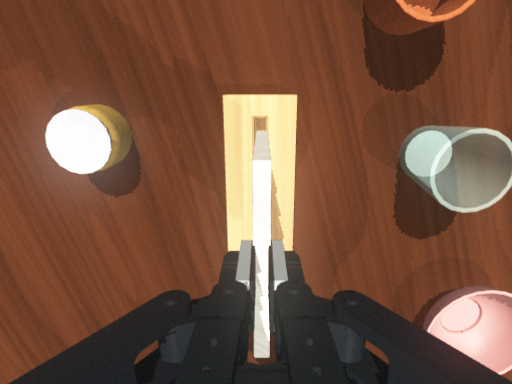

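The card sits over the slot, with the slot's far end visible at (260,122). The remaining correction is about 1 mm.

{"api": "jog_arm", "payload": {"travel": [[0.0026,-0.0026,0.02],[0,0,0.04],[0,0,0.03],[0,0,0],[0,0,0],[0,0,0]], "angular": [[0,0,0],[0,0,0],[0,0,0],[0,0,0],[0,0,0],[0,0,0]]}}

```text
t: 8.8
tool_pos: [0.5535, 0.042, 0.0863]
eef_rot: [3.14, -0.0, 1.281]
contact_force: [0.9, 0.0, -0.6]
grip_width: 0.006
grip_force: 61.9
```

```bash
python3 plan.py .553 .0416 .061 73.5 4; python3 st.py w4; python3 fit.py w4
```

```text
t 8.8 rows 4 travel [-0.0003 -0.0002  0.0127] ang [ 0.0001 -0.     -0.0001] pos [0.5535 0.042  0.0863] rpy [ 1.7994e+02 -3.0000e-02  7.3390e+01] F [ 0.9  0.  -0.6] g 0.006 61.9
stand top 9972 [0.5559 0.0509] [0.1216 0.0602] long-axis yaw 73.58 z [0.0284 0.0296 0.0307]
slot 93 [0.5654 0.0829] [0.0141 0.01  ] long-axis yaw 73.62 z [0.0067 0.0078 0.0104]
top min l -0.0432 max l 0.0711 lateral 0.0000 yaw 73.52 width 0.0578
slot min l 0.0370 max l 0.0507 lateral 0.0285 yaw 40.40 width 0.01
card 3551 [0.5527 0.0421] [0.0997 0.0159] long-axis yaw 69.74 z [0.1313 0.133  0.1345]
tcp [0.55349565 0.04202854 0.08626629]
```

Lateral error is under 0.5 mm, so I'll insert slowly.

{"api": "jog_arm", "payload": {"travel": [[-0.001,-0.0006,0.006],[0,0,0.006],[0,0,0.006],[0,0,0]], "angular": [[0,0,0],[0,0,0],[0,0,0],[0,0,0]]}}

```text
t: 9.35
tool_pos: [0.5521, 0.0416, 0.0762]
eef_rot: [-3.141, 0.0, 1.281]
contact_force: [-0.2, -0.3, 0.1]
grip_width: 0.006
grip_force: 61.9
```

{"api": "jog_arm", "payload": {"travel": [[0,0,0.006],[0,0,0.006],[0,0,0.006],[0,0,0.006],[0,0,0.004],[0,0,0.001],[0,0,0]], "angular": [[0,0,0],[0,0,0],[0,0,0],[0,0,0],[0,0,0],[0,0,0],[0,0,0]]}}

```text
t: 10.22
tool_pos: [0.5525, 0.0416, 0.0621]
eef_rot: [3.142, -0.0, 1.281]
contact_force: [1.2, -1.0, -0.2]
grip_width: 0.0057
grip_force: 61.9
```

{"api": "jog_arm", "payload": {"travel": [[0,0,0.002],[0,0,0.002],[0,0,0]], "angular": [[0,0,0],[0,0,0],[0,0,0]]}}

```text
t: 10.6
tool_pos: [0.5531, 0.0415, 0.0608]
eef_rot: [3.14, -0.0, 1.281]
contact_force: [-1.5, -1.1, 4.9]
grip_width: 0.0055
grip_force: 62.6
```

Bottom contact (about 5 N upward), so I release.

{"api": "jog_arm", "payload": {"travel": [[0,0,0],[0,0,0],[0,0,0],[0,0,0],[0,0,0],[0,0,0],[0,0,0],[0,0,0]], "angular": [[0,0,0],[0,0,0],[0,0,0],[0,0,0],[0,0,0],[0,0,0],[0,0,0],[0,0,0]], "grip": 1, "grip_force": 40}}

```text
t: 11.6
tool_pos: [0.5525, 0.0416, 0.0601]
eef_rot: [3.142, -0.0, 1.281]
contact_force: [-0.4, 0.5, 0.2]
grip_width: 0.0855
grip_force: 0.0
```

{"api": "jog_arm", "payload": {"travel": [[0,0,-0.05],[0,0,-0.08],[0,0,-0.08],[0,0,-0.08],[0,0,-0.05],[0,0,0],[0,0,0]], "angular": [[0,0,0],[0,0,0],[0,0,0],[0,0,0],[0,0,0],[0,0,0],[0,0,0]]}}

```text
t: 12.48
tool_pos: [0.552, 0.0416, 0.2291]
eef_rot: [-3.14, 0.0, 1.281]
contact_force: [0.2, -1.0, -0.3]
grip_width: 0.0855
grip_force: 0.0
```

```bash
python3 - <<'E'
from m import *
im,d,P=look("wrist");cv2.imwrite("pics/w5.png",im);hsv,X,Y,Z,box=run("w",im,P)
rect(P,box(.553,.0416,.07)&(Z>.1)&(Z<.118),"cardtop")
rect(P,box(.553,.0416,.09)&(Z>.025)&(Z<.035)&(hsv[...,0]>14)&(hsv[...,0]<32),"stand")
E
python3 plan.py .53 .263 .23 172 14
```

```text
cardtop 934 [0.5538 0.0408] [0.0996 0.0078] long-axis yaw 73.4 z [0.1064 0.1076 0.1088]
stand 5284 [0.5536 0.042 ] [0.1394 0.06  ] long-axis yaw 73.54 z [0.0283 0.0297 0.0309]
t 12.53 rows 14 travel [ 0.033   0.0144 -0.0002] ang [-0.     -0.     -0.0391] pos [0.5516 0.0416 0.2287] rpy [-1.7988e+02  4.0000e-02  7.3400e+01] F [-0.1 -0.3 -0.9] g 0.0853 0.0
```

Card is home: top at z 0.1076, within 1.2 mm of the stand's centre. Next, the clip.

{"api": "jog_arm", "payload": {"travel": [[0.033,0.0145,0],[0.033,0.0145,0],[0.033,0.0145,0],[0.033,0.0145,0],[0.033,0.0145,0],[0.033,0.0145,0],[0.033,0.0145,0]], "angular": [[0,0,-0.039],[0,0,-0.039],[0,0,-0.039],[0,0,-0.039],[0,0,-0.039],[0,0,-0.039],[0,0,-0.039]]}}

```text
t: 13.4
tool_pos: [0.5921, 0.1575, 0.2282]
eef_rot: [-3.139, -0.001, 2.143]
contact_force: [0.6, 0.1, -0.2]
grip_width: 0.0852
grip_force: 0.0
```

{"api": "jog_arm", "payload": {"travel": [[0.033,0.0145,0],[0.033,0.0145,0],[0.033,0.0145,0],[0.033,0.0145,0],[0.033,0.0145,0],[0.033,0.0145,0],[0.033,0.0145,0],[0,0,0]], "angular": [[0,0,-0.039],[0,0,-0.039],[0,0,-0.039],[0,0,-0.039],[0,0,-0.039],[0,0,-0.039],[0,0,-0.039],[0,0,0]]}}

```text
t: 14.4
tool_pos: [0.5306, 0.2635, 0.2288]
eef_rot: [-3.14, -0.002, 2.997]
contact_force: [-0.7, 0.2, 0.1]
grip_width: 0.0854
grip_force: 0.0
```

```bash
cat > clip.py <<'E'
from m import *
import sys
im,d,P=look("wrist");cv2.imwrite(f"pics/{sys.argv[1]}.png",im);np.savez(sys.argv[1]+".npz",im=im,P=P)
hsv,X,Y,Z,box=run("w",im,P);H,S,V=[hsv[...,i] for i in range(3)]
m=box(.564,.258,.075)&(S>150)&((H<7)|(H>172))&(V>90)&(Z>.019)&(Z<.03);print(m.sum(),"z",np.percentile(P[m][:,2],[5,50,95]))
rect(P,m,"clip top")
p=P[m][:,:2]
pv=box(.564,.258,.03)&(S<70)&(V>140)&(Z>.01);c=P[pv];(pc,pr)=cv2.minEnclosingCircle(c[:,:2].astype(np.float32));print("pivot",pv.sum(),np.round(c.mean(0),4),np.round(pc,4),pr)
# tips: farthest end in +x ; tails: two ends in -x
pc=c[:,:2].mean(0);q=p-pc;r=np.linalg.norm(q,axis=1)
tip=q[(q[:,0]>.03)];tipm=tip[tip[:,0]>tip[:,0].max()-.008].mean(0);print("tip yaw",np.degrees(np.arctan2(tipm[1],tipm[0])),tipm)
a=np.arctan2(tipm[1],tipm[0]);L=q@[np.cos(a),np.sin(a)];W=q@[-np.sin(a),np.cos(a)]
for x in np.arange(-.05,.055,.01):
    k=(L>=x)&(L<x+.005)
    if k.sum()>4:print("%.3f"%x,k.sum(),np.round([W[k].min(),W[k].max(),(W[k].min()+W[k].max())/2],4))
E
python3 clip.py w6; python3 plan.py .53 .263 .23 172 1
```

```text
687 z [0.02162112 0.02377657 0.02501451]
clip top 687 [0.5667 0.2596] [0.0469 0.0958] long-axis yaw 174.9 z [0.0216 0.0238 0.025 ]
pivot 124 [0.5644 0.2597 0.0233] [0.5649 0.2596] 0.00741121219471097
tip yaw -4.063699748426325 [ 0.04625963 -0.00328647]
-0.050 5 [-0.0213  0.0218  0.0003]
-0.040 39 [-0.0217  0.0227  0.0005]
-0.030 42 [-0.019   0.0199  0.0004]
-0.020 38 [-0.0164  0.0169  0.0002]
-0.010 40 [-0.0139  0.0151  0.0006]
0.000 32 [-0.0121  0.0121 -0.    ]
0.010 33 [-0.0106  0.0115  0.0004]
0.020 35 [-0.009   0.0096  0.0003]
0.030 31 [-0.0082  0.0077 -0.0002]
0.040 32 [-0.0067  0.0058 -0.0005]
t 14.45 rows 1 travel [ 0.0025 -0.0006 -0.002 ] ang [-0.0004 -0.0004 -0.0022] pos [0.5313 0.2631 0.229 ] rpy [-1.7993e+02 -7.0000e-02  1.7160e+02] F [ 0.4 -0.1  0.9] g 0.0853 0.0
```

View pics/w6.png

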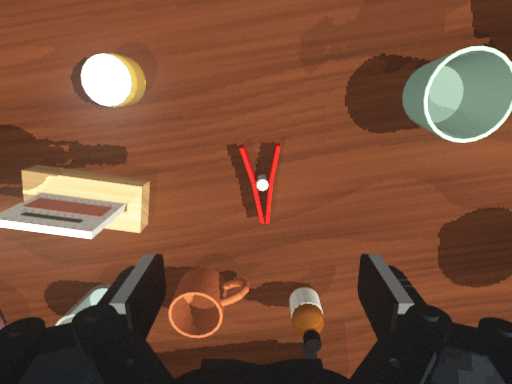

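The clip is at (262,185), tails up in the picture and toward the robot, jaws down. Both finger sides are clear of the candle, cup and bottle. Before the low grasp I'll check where the fingertips sit open and shut.

```bash
python3 - <<'E'
from h import *
import h
for f,tz in(("w6",.229),("w4",.0863)):
    P=np.load(f+".npz")["P"]
    for r in((slice(240,340),slice(90,170)),(slice(240,340),slice(355,430)),(slice(235,300),slice(220,258)),(slice(235,300),slice(268,300))):
        z=P[r][...,2].ravel()-tz;z=z[(z>-.01)&(z<.06)];print(f,np.round(np.sort(z)[:5],4) if len(z) else None,len(z),np.round(np.percentile(z,[2,10,50]),3) if len(z) else None)
E
python3 plan.py .5307 .2625 .07 175.3 5
```

```text
w6 [0.0494 0.0499 0.05   0.0503 0.0503] 468 [0.051 0.052 0.056]
w6 [0.0497 0.0497 0.0497 0.0498 0.0498] 482 [0.05  0.052 0.056]
w6 None 0 None
w6 None 0 None
w4 None 0 None
w4 None 0 None
w4 [0.0408 0.0416 0.0417 0.0418 0.0418] 792 [0.043 0.046 0.049]
w4 [0.0408 0.0413 0.0415 0.0417 0.0417] 647 [0.043 0.045 0.051]
t 14.45 rows 5 travel [ 0.0002 -0.0002  0.0636] ang [-0.0001 -0.0001 -0.0041] pos [0.5313 0.2631 0.229 ] rpy [-1.7993e+02 -7.0000e-02  1.7160e+02] F [ 0.4 -0.1  0.9] g 0.0853 0.0
```

{"api": "jog_arm", "payload": {"travel": [[0,0,0.064],[0,0,0.064],[0,0,0.064],[0,0,0.064],[0,0,0.062],[0,0,0],[0,0,0]], "angular": [[0,0,-0.004],[0,0,-0.004],[0,0,-0.004],[0,0,-0.004],[0,0,-0.004],[0,0,0],[0,0,0]], "grip": 0.8}}

```text
t: 15.32
tool_pos: [0.5327, 0.2631, 0.0719]
eef_rot: [3.141, 0.001, 3.058]
contact_force: [0.2, 0.5, -0.3]
grip_width: 0.0682
grip_force: 0.0
```

```bash
python3 clip.py w7; python3 plan.py .5307 .2625 .007 175.3 3
```

```text
1755 z [0.02073564 0.02362167 0.02463605]
clip top 1755 [0.5666 0.2598] [0.0473 0.0967] long-axis yaw 175.14 z [0.0207 0.0236 0.0246]
pivot 301 [0.564  0.2599 0.0234] [0.5646 0.2597] 0.007619865238666534
tip yaw -4.469730628355011 [ 0.04678743 -0.00365738]
-0.050 18 [-0.0219  0.0232  0.0006]
-0.040 105 [-0.0226  0.0225 -0.    ]
-0.030 102 [-0.02    0.0199 -0.    ]
-0.020 101 [-0.0173  0.0172 -0.0001]
-0.010 96 [-0.0146  0.0144 -0.0001]
0.000 80 [-0.0126  0.0123 -0.0001]
0.010 87 [-0.0112  0.0108 -0.0002]
0.020 85 [-0.0099  0.0093 -0.0003]
0.030 82 [-0.0086  0.0078 -0.0004]
0.040 76 [-0.0064  0.0063 -0.    ]
0.050 11 [-0.0049  0.0047 -0.0001]
t 15.38 rows 3 travel [ 0.0016 -0.0008  0.0436] ang [ 0.0001  0.0002 -0.0002] pos [0.5331 0.2635 0.0725] rpy [1.7995e+02 1.0000e-01 1.7521e+02] F [0.6 0.9 0.4] g 0.0682 0.0
```

{"api": "jog_arm", "payload": {"travel": [[0.0016,-0.0008,0.044],[0.0016,-0.0008,0.044],[0.0016,-0.0008,0.04],[0,0,0],[0,0,0]], "angular": [[0,0,0],[0,0,0],[0,0,0],[0,0,0],[0,0,0]]}}

```text
t: 16.0
tool_pos: [0.5306, 0.2629, 0.0087]
eef_rot: [3.14, 0.002, 3.059]
contact_force: [-0.7, 0.4, 0.3]
grip_width: 0.068
grip_force: 0.0
```

{"api": "jog_arm", "payload": {"travel": [[0,0,0],[0,0,0],[0,0,0],[0,0,0]], "angular": [[0,0,0],[0,0,0],[0,0,0],[0,0,0]], "grip": 0.6}}

```text
t: 16.5
tool_pos: [0.5294, 0.2623, 0.0072]
eef_rot: [3.142, 0.0, 3.059]
contact_force: [-1.0, 0.5, 1.0]
grip_width: 0.051
grip_force: 0.0
```

```bash
python3 plan.py .5307 .2625 .005 175.3 1
```

```text
t 16.5 rows 1 travel [-0.0025  0.0006  0.0044] ang [ 0.      0.     -0.0001] pos [0.5294 0.2623 0.0072] rpy [1.8000e+02 1.0000e-02 1.7528e+02] F [-1.   0.5  1. ] g 0.051 0.0
```

{"api": "jog_arm", "payload": {"travel": [[-0.002,0,0.003],[0,0,0],[0,0,0],[0,0,0],[0,0,0],[0,0,0],[0,0,0],[0,0,0]], "angular": [[0,0,0],[0,0,0],[0,0,0],[0,0,0],[0,0,0],[0,0,0],[0,0,0],[0,0,0]], "grip": 0, "grip_force": 40}}

```text
t: 17.5
tool_pos: [0.5304, 0.2622, 0.0056]
eef_rot: [3.142, 0.0, 3.059]
contact_force: [-0.6, -0.5, -0.1]
grip_width: 0.0
grip_force: 0.0
```

```bash
python3 clip.py w8; python3 plan.py .5307 .2625 .12 175.3 4
```

```text
1042 z [0.0202121  0.02347009 0.02448426]
clip top 1042 [0.5662 0.2593] [0.0474 0.0964] long-axis yaw 174.82 z [0.0202 0.0235 0.0245]
pivot 0 [nan nan nan] [0. 0.] 0.0
t 17.55 rows 4 travel [-0.0001  0.0001 -0.0572] ang [ 0.  0. -0.] pos [0.5304 0.2622 0.0056] rpy [180.     0.   175.28] F [-0.4 -0.3 -0.3] g 0.0001 0.0clip.py:8: RuntimeWarning: Mean of empty slice.
  pv=box(.564,.258,.03)&(S<70)&(V>140)&(Z>.01);c=P[pv];(pc,pr)=cv2.minEnclosingCircle(c[:,:2].astype(np.float32));print("pivot",pv.sum(),np.round(c.mean(0),4),np.round(pc,4),pr)
  ret = um.true_divide(
clip.py:10: RuntimeWarning: Mean of empty slice.
  pc=c[:,:2].mean(0);q=p-pc;r=np.linalg.norm(q,axis=1)
Traceback (most recent call last):
  File "clip.py", line 11, in <module>
    tip=q[(q[:,0]>.03)];tipm=tip[tip[:,0]>tip[:,0].max()-.008].mean(0);print("tip yaw",np.degrees(np.arctan2(tipm[1],tipm[0])),tipm)
                                          ~~~~~~~~~~~~^^
ValueError: zero-size array to reduction operation maximum which has no identity
```

View pics/w8.png

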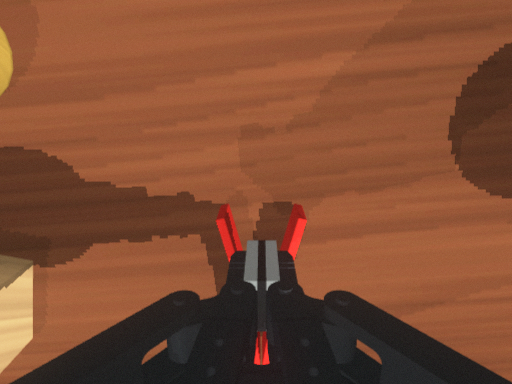

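The fingers shut fully between the tails (tail ends at (225,230) and (297,230)) without squeezing them. I'll check the real fingertip height.

```bash
python3 - <<'E'
from h import *
P=np.load("w8.npz")["P"]
for u,v in((262,245),(255,260),(262,275),(240,270),(285,270),(225,215),(298,215),(262,355),(262,340)):print(u,v,np.round(P[v,u],4))
for n in("side","top"):
    im,d,Q=look(n);np.savez(n+"8.npz",im=im,P=Q)
    hsv=cv2.cvtColor(im,cv2.COLOR_BGR2HSV);red=(hsv[...,1]>150)&((hsv[...,0]<7)|(hsv[...,0]>172))
    m=(abs(Q[...,0]-.53)<.04)&(abs(Q[...,1]-.262)<.05)&(Q[...,2]>.006)&(Q[...,2]<.12)
    g=m&(hsv[...,1]<70);p=Q[g];print(n,"grey",g.sum(),"red",(m&red).sum())
    for z in np.arange(0,.12,.01):
        k=p[(p[:,2]>=z)&(p[:,2]<z+.01)]
        if len(k):print("%.2f"%z,len(k),np.round(k.min(0),3),np.round(k.max(0),3))
    if n=="side":
        vv,uu=np.where(m);c=im[vv.min()-15:vv.max()+15,uu.min()-25:uu.max()+25];cv2.imwrite("pics/s8.png",cv2.resize(c,None,fx=6,fy=6,interpolation=cv2.INTER_CUBIC)[:600,:800])
E
```

```text
262 245 [0.5198 0.2639 0.0516]
255 260 [0.5196 0.261  0.065 ]
262 275 [0.5194 0.2639 0.077 ]
240 270 [0.5228 0.2547 0.0665]
285 270 [0.5244 0.2728 0.0662]
225 215 [0.5164 0.2445 0.02  ]
298 215 [0.5203 0.2833 0.0181]
262 355 [0.6132 0.2565 0.0167]
262 340 [0.6121 0.2566 0.0049]
side grey 73 red 130
0.01 1 [0.557 0.27  0.017] [0.557 0.27  0.017]
0.02 11 [0.558 0.255 0.021] [0.569 0.268 0.025]
0.05 11 [0.519 0.247 0.051] [0.539 0.257 0.059]
0.06 15 [0.519 0.246 0.06 ] [0.539 0.256 0.069]
0.07 7 [0.522 0.246 0.07 ] [0.534 0.25  0.077]
0.08 1 [0.526 0.233 0.089] [0.526 0.233 0.089]
0.09 8 [0.515 0.225 0.091] [0.534 0.251 0.098]
0.10 5 [0.514 0.216 0.105] [0.52  0.246 0.11 ]
0.11 14 [0.514 0.214 0.11 ] [0.54  0.252 0.12 ]
top grey 17 red 16
0.01 2 [0.56  0.253 0.012] [0.568 0.254 0.019]
0.02 12 [0.559 0.249 0.021] [0.57  0.26  0.029]
0.11 3 [0.518 0.224 0.112] [0.523 0.231 0.119]
```

View pics/s8.png

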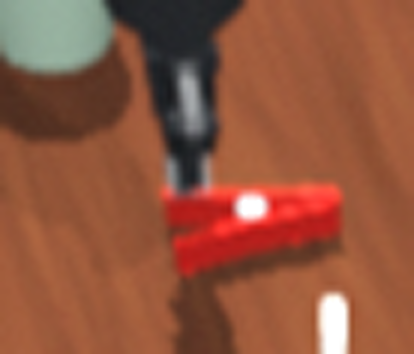

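The side view shows the fingers ending just above the tails. The lowest finger point is at z ≈ 0.047 while the TCP reads 0.0056, so the real tips sit about 41 mm behind the reported TCP. The wrist depth data from the card stage gives the same offset. I'll reopen and go lower in small steps, watching the force.

{"api": "jog_arm", "payload": {"travel": [[0,0,0],[0,0,0],[0,0,0],[0,0,0],[0,0,0],[0,0,0],[0,0,0]], "angular": [[0,0,0],[0,0,0],[0,0,0],[0,0,0],[0,0,0],[0,0,0],[0,0,0]], "grip": 0.75}}

```text
t: 18.52
tool_pos: [0.5304, 0.2622, 0.0056]
eef_rot: [-3.142, -0.0, 3.059]
contact_force: [-0.4, -0.5, 0.3]
grip_width: 0.0641
grip_force: 0.0
```

{"api": "jog_arm", "payload": {"travel": [[0,0,0.01],[0,0,0.01],[0,0,0.01],[0,0,0.01],[0,0,0.01],[0,0,0],[0,0,0]], "angular": [[0,0,0],[0,0,0],[0,0,0],[0,0,0],[0,0,0],[0,0,0],[0,0,0]]}}

```text
t: 19.4
tool_pos: [0.5305, 0.2622, -0.0193]
eef_rot: [3.142, 0.0, 3.059]
contact_force: [-0.7, -0.8, -0.4]
grip_width: 0.0639
grip_force: 0.0
```

```bash
python3 - <<'E'
from m import *
im,d,P=look("wrist");np.savez("w9.npz",im=im,P=P);hsv,X,Y,Z,box=run("w",im,P);H,S,V=[hsv[...,i] for i in range(3)]
m=box(.564,.258,.08)&(S>150)&((H<7)|(H>172))&(Z>.015)&(Z<.03);rect(P,m,"clip")
c=P[240:330,130:400];k=hsv[240:330,130:400,1]<60;z=c[k];z=z[(z[:,2]>-.05)&(z[:,2]<.08)];z=z[np.argsort(z[:,2])];print(np.round(z[:6],4),len(z))
E
python3 plan.py .5307 .2625 -.034 175.3 1
```

```text
clip 3666 [0.5566 0.2607] [0.0474 0.0779] long-axis yaw 175.77 z [0.0164 0.0233 0.0245]
[[ 0.5322  0.2145 -0.0012]
 [ 0.535   0.2124 -0.0011]
 [ 0.5609  0.2539 -0.0011]
 [ 0.5583  0.2575 -0.0007]
 [ 0.5304  0.2181 -0.0007]
 [ 0.5359  0.2118 -0.0007]] 5668
t 19.45 rows 1 travel [-0.0002  0.0004  0.0296] ang [ 0.0001  0.0001 -0.0001] pos [ 0.5306  0.2623 -0.0192] rpy [1.7999e+02 2.0000e-02 1.7528e+02] F [ 0.  -0.5 -0.1] g 0.0636 0.0
```

TCP is at −19 mm with no contact, which confirms the offset.

{"api": "jog_arm", "payload": {"travel": [[0,0,0.01],[0,0,0.01],[0,0,0.008],[0,0,0.006],[0,0,0],[0,0,0]], "angular": [[0,0,0],[0,0,0],[0,0,0],[0,0,0],[0,0,0],[0,0,0]]}}

```text
t: 20.2
tool_pos: [0.5305, 0.2622, -0.0363]
eef_rot: [3.142, 0.0, 3.059]
contact_force: [-0.8, -0.5, 0.5]
grip_width: 0.064
grip_force: 0.0
```

{"api": "jog_arm", "payload": {"travel": [[0,0,0],[0,0,0],[0,0,0],[0,0,0],[0,0,0],[0,0,0],[0,0,0]], "angular": [[0,0,0],[0,0,0],[0,0,0],[0,0,0],[0,0,0],[0,0,0],[0,0,0]], "grip": 0, "grip_force": 40}}

```text
t: 21.08
tool_pos: [0.5312, 0.2627, -0.0349]
eef_rot: [3.141, 0.002, 3.059]
contact_force: [-2.4, -1.0, 9.9]
grip_width: 0.0221
grip_force: 39.3
```

```bash
python3 plan.py .5307 .2625 .03 175.3 3; python3 - <<'E'
from m import *
im,d,P=look("wrist");cv2.imwrite("pics/w10.png",im)
E
```

```text
t 21.07 rows 3 travel [ 0.0003 -0.0001 -0.0433] ang [ 0.0001  0.0002 -0.    ] pos [ 0.5312  0.2627 -0.0349] rpy [1.7994e+02 9.0000e-02 1.7528e+02] F [-2.4 -1.   9.9] g 0.0221 39.3
```

View pics/w10.png

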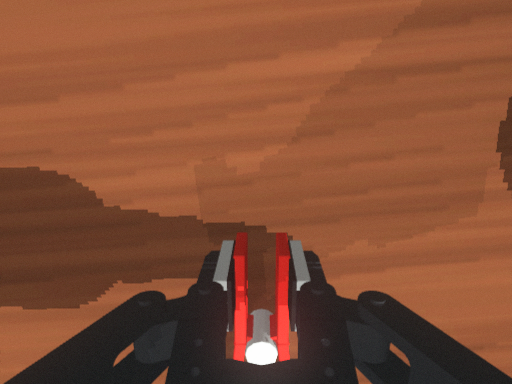

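The tails are squeezed parallel between the pads, with the pivot at (262,352), and the reported width of 22 mm corresponds to fully open. Now lift.

{"api": "jog_arm", "payload": {"travel": [[0,0,-0.02],[0,0,-0.06],[0,0,-0.08],[0,0,-0.06],[0,0,-0.02],[0,0,0],[0,0,0]], "angular": [[0,0,0],[0,0,0],[0,0,0],[0,0,0],[0,0,0],[0,0,0],[0,0,0]]}}

```text
t: 22.0
tool_pos: [0.5293, 0.2617, 0.0821]
eef_rot: [-3.14, -0.002, 3.059]
contact_force: [-0.5, -0.0, -0.9]
grip_width: 0.0219
grip_force: 39.5
```

```bash
cat > piv.py <<'E'
from m import *
s=robot.sense();im,d,P=look("wrist");hsv=cv2.cvtColor(im,cv2.COLOR_BGR2HSV)
R=Ro.from_euler('xyz',s["eef_rot"]);T=R.inv().apply((P-s["tool_pos"]).reshape(-1,3)).reshape(P.shape)
m=np.zeros(d.shape,bool);m[335:375,240:285]=1;m&=(hsv[...,1]<60)&(hsv[...,2]>150)
# keep the top disc only
z=T[...,2];m&=(z<np.percentile(z[m],50)+.003);c=T[m];print("pivot top in tool",np.round(np.median(c,0),4),"n",m.sum(),np.ptp(c,axis=0))
r=(hsv[...,1]>150)&((hsv[...,0]<7)|(hsv[...,0]>172));r[:,:200]=0;r[:,330:]=0;c=T[r]
c=c[c[:,2]<np.percentile(c[:,2],30)]
for x in np.arange(-.05,.03,.01):
    k=c[(c[:,0]>=x)&(c[:,0]<x+.01)]
    if len(k)>10:print("%.2f"%x,len(k),np.round([k[:,1].min(),k[:,1].max(),np.median(k[:,2])],4))
print(s["tool_pos"],np.degrees(s["eef_rot"]),s["grip_width"],s["grip_force"],s["t"])
E
python3 piv.py
```

```text
pivot top in tool [-0.0367  0.0009 -0.0583] n 654 [0.12208949 0.01465779 0.12454153]
-0.04 156 [-0.0118  0.013  -0.0588]
-0.03 159 [-0.0111  0.0122 -0.0588]
-0.02 224 [-0.0108  0.0121 -0.0588]
-0.01 229 [-0.0105  0.0116 -0.0589]
0.00 257 [-0.0106  0.0116 -0.0588]
0.01 57 [-0.0106  0.0121 -0.0589]
[0.52934665 0.26169983 0.08206306] [-1.79929086e+02 -1.20111971e-01  1.75277474e+02] 0.021889251314593544 39.49649155139923 22.0
```

```bash
python3 plan.py .602 .2044 .082 73.4 14; python3 - <<'E'
from m import *
f=np.load("top0.npz");P=f["P"]
for u,v in((203,140),(185,144),(157,130),(213,240)):print(u,v,np.round(P[v,u],3))
E
```

```text
t 22.05 rows 14 travel [-0.0147  0.0036 -0.    ] ang [-0.0001 -0.      0.0404] pos [0.5293 0.2616 0.082 ] rpy [-1.7992e+02 -1.3000e-01  1.7528e+02] F [ 0.1 -0.5 -0.5] g 0.0223 39.5
203 140 [0.719 0.155 0.009]
185 144 [0.696 0.201 0.054]
157 130 [0.731 0.279 0.073]
213 240 [0.423 0.111 0.044]
```

{"api": "jog_arm", "payload": {"travel": [[-0.0147,0.0036,0],[-0.0147,0.0036,0],[-0.0147,0.0036,0],[-0.0147,0.0036,0],[-0.0147,0.0036,0],[-0.0147,0.0036,0],[-0.0147,0.0036,0]], "angular": [[0,0,0.0404],[0,0,0.0404],[0,0,0.0404],[0,0,0.0404],[0,0,0.0404],[0,0,0.0404],[0,0,0.0404]]}}

```text
t: 22.92
tool_pos: [0.5798, 0.2504, 0.082]
eef_rot: [-3.139, -0.0, 2.167]
contact_force: [-0.2, 0.4, -0.5]
grip_width: 0.022
grip_force: 39.5
```

{"api": "jog_arm", "payload": {"travel": [[-0.0147,0.0036,0],[-0.0147,0.0036,0],[-0.0147,0.0036,0],[-0.0147,0.0036,0],[-0.0147,0.0036,0],[-0.0147,0.0036,0],[-0.0147,0.0036,0],[0,0,0]], "angular": [[0,0,0.0404],[0,0,0.0404],[0,0,0.0404],[0,0,0.0404],[0,0,0.0404],[0,0,0.0404],[0,0,0.0404],[0,0,0]]}}

```text
t: 23.92
tool_pos: [0.6024, 0.2042, 0.0823]
eef_rot: [-3.14, 0.001, 1.283]
contact_force: [0.5, -0.1, -0.6]
grip_width: 0.0225
grip_force: 39.5
```

```bash
python3 piv.py|head -1; python3 plan.py .602 .2044 .023 73.4 4; python3 - <<'E'
from m import *
for n in("top","side"):
    im,d,P=look(n);hsv,X,Y,Z,box=run(n,im,P)
    rect(P,box(.5535,.0415,.07)&(Z>.1)&(Z<.118)&(hsv[...,1]<60),n+" cardtop")
E
```

```text
pivot top in tool [-0.0362  0.0005 -0.0582] n 616 [0.12078916 0.01453182 0.12469124]
t 23.98 rows 4 travel [-0.0002 -0.0002  0.0297] ang [-0.0001  0.0001  0.0003] pos [0.6025 0.2046 0.0825] rpy [-1.7992e+02  5.0000e-02  7.3580e+01] F [-0.7  0.5  0.1] g 0.0221 39.5
top cardtop 115 [0.5543 0.0393] [0.0987 0.0085] long-axis yaw 73.32 z [0.1038 0.1095 0.1129]
side cardtop 78 [0.5515 0.0384] [0.0997 0.008 ] long-axis yaw 73.1 z [0.1036 0.1075 0.1094]
```

{"api": "jog_arm", "payload": {"travel": [[0,0,0.03],[0,0,0.03],[0,0,0.03],[0,0,0.029],[0,0,0],[0,0,0]], "angular": [[0,0,0],[0,0,0],[0,0,0],[0,0,0],[0,0,0],[0,0,0]]}}

```text
t: 24.82
tool_pos: [0.6034, 0.205, 0.0243]
eef_rot: [3.141, -0.0, 1.282]
contact_force: [-0.9, 1.1, -0.9]
grip_width: 0.0219
grip_force: 39.5
```

```bash
python3 plan.py .5846 .1468 .023 73.4 6
```

```text
t 24.82 rows 6 travel [-0.0204 -0.0005  0.0004] ang [ 0.     -0.      0.0001] pos [0.6034 0.205  0.0243] rpy [ 1.7999e+02 -1.0000e-02  7.3470e+01] F [-0.9  1.1 -0.9] g 0.0219 39.5
```

{"api": "jog_arm", "payload": {"travel": [[-0.02,-0.0005,0],[-0.02,-0.0005,0],[-0.02,-0.0005,0],[-0.02,-0.0005,0],[-0.02,-0.0005,0],[-0.02,-0.0005,0],[0,0,0],[0,0,0]], "angular": [[0,0,0],[0,0,0],[0,0,0],[0,0,0],[0,0,0],[0,0,0],[0,0,0],[0,0,0]]}}

```text
t: 25.82
tool_pos: [0.5848, 0.148, 0.0242]
eef_rot: [3.141, -0.0, 1.282]
contact_force: [0.4, -0.4, -0.7]
grip_width: 0.0222
grip_force: 39.5
```

```bash
python3 piv.py; python3 plan.py .5846 .1468 .023 73.4 1; python3 - <<'E'
from m import *
u=np.array([.2857,.9583]);nn=np.array([-u[1],u[0]])
for n in("top","side"):
    im,d,P=look(n);hsv,X,Y,Z,box=run(n,im,P);H,S=hsv[...,0],hsv[...,1]
    rect(P,box(.5535,.0415,.07)&(Z>.1)&(Z<.118)&(S<60),n+" cardtop")
    q=P[...,:2]-[.5535,.0405];l=q@u;w=q@nn
    r=(S>150)&((H<7)|(H>172))&(l>.01)&(l<.1)&(abs(w)<.03)&(Z>.05)&(Z<.095)
    print(n,"jaw n",r.sum())
    for x in np.arange(.02,.1,.01):
        k=r&(l>=x)&(l<x+.01)
        if k.sum():print("l%.2f"%x,k.sum(),np.round(np.sort(w[k]),3)[:14],"z",np.round(np.median(Z[k]),3))
    if n=="top":
        cv2.imwrite("pics/fin.png",cv2.resize(im[150:230,180:280],None,fx=6,fy=6,interpolation=cv2.INTER_CUBIC))
E
```

```text
pivot top in tool [-0.0362  0.0005 -0.0581] n 619 [0.12099733 0.01447282 0.12467255]
-0.04 150 [-0.0121  0.0127 -0.0587]
-0.03 158 [-0.0115  0.0118 -0.0586]
-0.02 186 [-0.0111  0.0117 -0.0587]
-0.01 228 [-0.0109  0.0113 -0.0587]
0.00 254 [-0.011   0.0112 -0.0587]
0.01 70 [-0.0114  0.0114 -0.0587]
[0.58479041 0.1479542  0.02415861] [ 1.79992957e+02 -1.84985908e-02  7.34688276e+01] 0.02223371876455857 39.489256739616394 25.825
t 25.88 rows 1 travel [-0.0026  0.0003  0.0023] ang [ 0.     -0.0001  0.0004] pos [0.5848 0.1481 0.0242] rpy [ 1.7999e+02 -2.0000e-02  7.3480e+01] F [ 0.7  1.1 -0.4] g 0.0223 39.5
top cardtop 116 [0.5541 0.0389] [0.0993 0.0083] long-axis yaw 73.51 z [0.1044 0.1088 0.1127]
top jaw n 65
l0.02 3 [-0.017 -0.015  0.015] z 0.083
l0.03 8 [-0.016 -0.015 -0.015 -0.014  0.013  0.013  0.014  0.015] z 0.085
l0.04 10 [-0.015 -0.015 -0.013 -0.012  0.01   0.011  0.012  0.013  0.014  0.015] z 0.083
l0.05 11 [-0.015 -0.014 -0.014 -0.013 -0.013 -0.012  0.01   0.01   0.011  0.012
  0.014] z 0.084
l0.06 12 [-0.014 -0.013 -0.012 -0.011 -0.01   0.008  0.009  0.01   0.011  0.011
  0.01
[... 313 characters left out ...]
02 12 [-0.016 -0.013 -0.013 -0.013 -0.013 -0.013  0.016  0.017  0.017  0.017
  0.017  0.017] z 0.075
l0.03 14 [-0.013 -0.013 -0.01  -0.01  -0.01   0.014  0.014  0.014  0.014  0.014
  0.014  0.017  0.017  0.02 ] z 0.08
l0.04 8 [-0.013 -0.013 -0.01  -0.01  -0.01   0.014  0.017  0.017] z 0.083
l0.05 15 [-0.012 -0.012 -0.012 -0.01  -0.009  0.012  0.012  0.012  0.012  0.012
  0.012  0.012  0.012  0.014] z 0.081
l0.06 6 [-0.009 -0.009  0.012  0.015  0.015  0.015] z 0.081
l0.07 6 [-0.009 -0.009 -0.006  0.012  0.012  0.012] z 0.082
l0.08 8 [-0.009 -0.009 -0.009 -0.006 -0.006 -0.006  0.009  0.012] z 0.082
l0.09 11 [-0.009 -0.009 -0.006 -0.006  0.01   0.01   0.01   0.013  0.013  0.013
  0.013] z 0.082
```

Jaws straddle the card symmetrically: edge about 25 mm ahead of the pivot, clearance on both sides, card unmoved. I'll let it settle and hand in.

{"api": "jog_arm", "payload": {"travel": [[0,0,0],[0,0,0],[0,0,0],[0,0,0]], "angular": [[0,0,0],[0,0,0],[0,0,0],[0,0,0]]}}

```text
t: 26.48
tool_pos: [0.5846, 0.1478, 0.0241]
eef_rot: [-3.142, 0.0, 1.282]
contact_force: [0.1, 0.0, -0.1]
grip_width: 0.0221
grip_force: 39.5
```

```bash
python3 -c "
from plant import robot
print(robot.finish_job())"
```

```text
the job is handed in; nothing more can be done
None
```

I handed the job in at about 26.5 s with the card seated and released in the stand and the clip held open and level around the card's +y edge (about 25 mm ahead of the pivot); `finish_job()` returned no verdict.

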